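# Clamp a deep-well plate on the bench shaker

### The job

A deep-well plate stands loose between the guide rails of the bench shaker. With the fingertips, push it along the rails until it is fully home against the end stop under the open toggle clamp, and only then push the clamp's upright handle over and down past its dead point, so that it snaps into lock and the rubber foot holds the plate. Only push: do not take the handle between the fingers or lift the plate, and leave the other things on the bench where they are.

Things in the scene. Friction and masses are not known exactly. Their poses are not given: they have to be found in the camera images.
- shaker: Orbital shaker fixed on the bench: ivory housing 215 x 265 mm, 84 mm high; on it an aluminium platform 130 x 250 mm, its top 100 mm above the bench. Origin: centre of the housing's underside. x points from the control panel to the back, y along the plate holder towards the clamp, z up. Two guide rails 10 mm high, inner faces at x = +-44 mm, run from y = -121 to +51 mm.
- end_stop (a point): Middle of the end stop's face, 50 mm along the shaker's +y, 20 mm above the platform. The stop is the face of an aluminium block 64 mm wide (x), 66 mm long (y) and 46 mm high; on top of it is bolted a horizontal toggle clamp, whose bar and handle swing in the plane x = 0 of the shaker.
- plate: White 24-well deep-well plate with a flat lid, loose between the rails: 85.5 mm (x) x 128 mm (y) x 45 mm high, 0.17 to 0.34 kg, 1.5 mm play each side. Origin: centre of its underside; axes as the shaker's. Starts 15 to 40 mm short of the stop; fully home its origin is at y = -14 mm in the shaker's frame. It slides with about 0.5 to 4 N.
- plate_end (a point): Middle of the plate's free end face (the end away from the clamp), 30 mm above the platform: the place to push, towards the shaker's +y.
- lever (a joint): Turn of the clamp's handle against its bar, rad. 0: fully open, handle upright (starts 0 to 0.3). Grows as the handle is pushed towards the shaker's +y and down; bar and foot come down with it. At about 2.0 the foot meets the plate and the handle stiffens, up to about 6 N near its end; let go there it springs back. About 2.5: dead point; past it it snaps to its stop at 2.67 (locked).
- lever_grip (a point): Point on the handle's centre line, 100 mm from its pivot, 18 mm from its free end. The last 66 mm is a black vinyl grip 18 mm wide (x), 15 mm thick. Open, the handle is upright, its end 285 mm above the bench; locked, nearly level towards the shaker's +y, this point about 178 mm above it. Site y: along the handle to its end; z: off its upper face (towards the plate when upright), the face to push.
- lever_pivot (a point): Pivot pin of the handle in the clamp's bar, on the handle's centre line. It moves about 20 mm as the clamp closes.
- clamp_foot: Black rubber foot, 20 mm across, on a sprung steel spindle in the clamp's hold-down bar, 65 mm from the bar's pivot. Origin: centre of its rubber face. Locked, it presses with about 20 N down on the middle of the plate's lid.
- tube_rack: Bystander: turquoise microtube rack 75 x 125 x 47 mm on the bench at the shaker's clamp end. Origin: centre of its underside.
- reagent_bottle: Bystander: amber bottle 62 mm across, 125 mm high, at the back of the shaker. Origin: centre of its underside.
- sample_jar: Bystander: white jar 48 mm across, 62 mm high, beside the shaker at the end away from the clamp. Origin: centre of its underside.
- tip_box: Bystander: blue pipette-tip box 84 x 120 x 66 mm at the back of the shaker. Origin: centre of its underside.
- pipette: Bystander: white and blue pipette 225 mm long lying on the bench. Origin: on the bench under its middle.
- beaker: Bystander: glass beaker 68 mm across, 88 mm high, standing to the right. Origin: centre of its underside.

How it is judged:
On the way, in this order (a step that is already met when the one before it is completed fails the run):
1. the plate is pushed home against the end stop (within 2.5 mm) while the clamp is still open (y of plate in the frame of shaker between -0.0165 and -0.0115 m and height (world z) of plate below 0.104 m and angle between plate's own z axis and vertical below 0.05 rad and value of joint lever below 1 rad), for 0.2 s.
2. the handle has gone past its dead point into lock and the foot presses on the plate (y of plate in the frame of shaker between -0.0165 and -0.0115 m and value of joint lever above 2.62 rad and contact force between clamp_foot and plate above 10 N), for 0.2 s.
At the end, for the whole second after the job is handed in: The plate stands flat and at rest on the platform within 2.5 mm of fully home (its origin at y = -14 mm in the shaker's frame), the handle rests locked past its dead point (joint above 2.62), and the rubber foot presses on the plate with more than 10 N (all of step 2 and height (world z) of plate below 0.104 m and angle between plate's own z axis and vertical below 0.05 rad and linear speed of plate below 0.01 m/s and velocity of joint lever between -0.1 and 0.1 rad/s); the robot touches nothing.
It fails at once if the plate is lifted (10 mm) or tipped (0.2 rad) (height (world z) of plate above 0.11 m or angle between plate's own z axis and vertical above 0.2 rad).
It fails at once if the handle is taken between the fingers (the grasp point between the pads lies inside the handle's grip) (x of the grasp point in the frame of lever_grip between -0.008 and 0.008 m and y of the grasp point in the frame of lever_grip between -0.03 and 0.03 m and z of the grasp point in the frame of lever_grip between -0.007 and 0.007 m).
It fails at once if a bystander is moved by more than 30 mm (distance of any of tube_rack, reagent_bottle, sample_jar, tip_box, pipette, beaker from where it was at the start of the episode above 0.03 m).
It also fails if it takes over 45 s, if anything falls off the work surface, if the arm or the gripper's body presses on something with over 40 N, if the wrist force passes 120 N, or if a joint passes its speed limit or range.

### The arm

A 7-joint arm with a two-finger parallel gripper is mounted at the origin on the work surface. World frame = base frame: x ahead of the robot, y to its left, z up, the work surface at z = 0. Lengths are in m, angles in rad, forces in N, time in s.
With the tool pointing down it reaches from about 0.4 to 0.85 m from the base axis. Payload 10.4 kg.
Tool frame: the origin (TCP) lies midway between the tips of the shut fingers; the grasp point (between the pads) lies 19 mm behind it; z points along the fingers, y is the direction in which the jaws open and shut (so a half turn about z gives the same grasp; the last joint's range is limited). The gripper opens to 85 mm and grips with 20 to 120 N. Pads are 22 mm wide; open, the fingers measure 114 mm over their backs; the gripper's body (76 mm by 85 mm) begins 54 mm behind the grasp point. The pads swing forward as they close: fully open they stand 13 mm farther back than shut.
Start: joints at [-1.243, 0.332, -0.065, 1.46, 0.022, 1.35, -0.088], TCP at [0.215, 0.587, 0.231] pointing down, gripper open.
Joint ranges: [-2.6, 2.6], [-0.5, 2.12], [-1.47, 1.34], [0.16, 2.42], [-1.27, 4.41], [0.06, 2.06], [-2.6, 2.6]. Speed limits (rad/s): [2.22, 2.22, 2.79, 2.79, 3.14, 3.14, 3.14].

### API

Orientations are given as a unit quaternion [x, y, z, w].
In Python, from workcell import manip, camera, camera_info, workorder, nets gives the robot as it stands.
- The arm moves only by the tool apply_moves, never from a script. Its argument "commands" is a list of rows, each a list of 5 numbers: the shift along the tool's x, y, z in m, then the turn about the tool's z in degrees, then the gripper command: -1 is fully open, 1 is shut, values between are in proportion. A call has 1 to 5 rows; each row shifts and turns the pose as measured when the row begins, along the tool's axes as they then stand; what a row does not reach is not made up. A row lasts 1/12 s, in which the tool goes at most 41.7 mm and 7.16 degrees, less where a joint would pass 70% of its speed; a pose out of reach is approached as far as the arm can. A call is refused whole if a number of a shift passes 0.0417 or a number of a turn 7.16, either way. A call with a gripper value outside its range is refused whole. The fingers move at their own pace and stop on an object; "squeeze" is the grip in N (left out, the last holds). Time passes only in rows, so rows that do not move let the fingers close. It gives the time, the measured TCP pose, the force and the opening at its end, in the units of the state.
- manip.get_obs(): the state, without advancing time (a new reading comes with each control period).
- camera(name): name is "side" or "top"; returns (picture, depth): 480x640x3 uint8, red, green, blue; 480x640 float32, m along the optical axis (not along the pixel's ray), 0 where there is no reading.
- camera_info(name): a dict with "camera_matrix" (3x3 intrinsics, pixels), "k1" (the pictures are not rectified: a ray, as slopes to the right and down, at radius r is drawn at 1 + k1 r^2 times it, then the intrinsics apply), "xyz" and "rotation" of the camera in the world. Camera axes: x right, y down, z forward; pixel columns grow to the right and rows downward; lengths in m; the calibration is good to about 2 mm. A picture is of the moment at which its call begins. camera_info takes no time and is no camera call.
- workorder.hand_in(): hands the job in, once; it reports no verdict.
Trained networks look in the newest picture that a camera, given by its name, has taken for a name from the list of things; names that differ only in an ending like _2 or _b are one class to them, and where a whole thing is asked for, a point or a joint stands for the part that bears it (a point fixed in the world has none). Each returns a list of dicts, best first, with "conf" (0 to 1); they miss things now and then, are a little off and sometimes report something else, mostly with a low value. They report only what shows in the picture. A call takes as long as a camera call.
- nets.look_for(camera, thing): "rect" ([left, top, width, height] in pixels, round what is visible of it).
- nets.place_of(camera, thing): "xy" ([column, row] in pixels: a listed point, or the origin of a listed thing).
The state is a dict: "clock": time; "joint_pos": joint angles; "joint_velocities": joint speeds; "tau": joint torques, N m; "position": TCP position; "ee_rot": TCP orientation; "ft_force": force on the tool from outside, world axes, zero at the start; "torque": the same for the moment, N m; "grip_width": opening from 0.0 (shut) to 1.0 (fully open).
Only numpy, scipy, OpenCV 4.12 (cv2) and the standard library are available. Lean on these libraries where they do the work, as an engineer would, in place of code of your own. Each camera call takes 0.05 s, during which the arm holds its last target. There are 200 camera calls.

## Working session

There is one attempt and no reset: what is moved stays moved. The work goes in short steps, Python scripts to look and compute and a tool call to move; the robot and the scene stay as the last step left them, time stands still between calls to the robot, and variables do not carry over. Pictures are saved under pics/ and viewed, about 8 in all and at most 12, crops included, and the job is handed in when it is done.

Besides the shell and the picture viewer there is one more tool, called after "Call:" as name(argument=value, ...), one argument or row to a line, values as JSON. apply_moves: Moves the arm, as the interface text tells. Its arguments: {"type":"object","properties":{"commands":{"type":"array","items":{"type":"array","items":{"type":"number"}}},"squeeze":{"type":"number"}},"required":["commands"]}

```bash
ls; mkdir -p pics
cat > h.py <<'E'
import numpy as np, cv2
from workcell import manip, camera, camera_info, workorder, nets
def ray(cam,uv):
    i=camera_info(cam);K=np.array(i["camera_matrix"]);R=np.array(i["rotation"])
    p=np.linalg.solve(K,[uv[0],uv[1],1])[:2]
    r=np.linalg.norm(p);q=r
    for _ in range(30): q=r/(1+i["k1"]*q*q)
    s=p*(q/r if r>0 else 1)
    return np.array(i["xyz"]),R@np.array([s[0],s[1],1])
def at(cam,uv,depth): o,d=ray(cam,uv); return o+d*depth
def atz(cam,uv,z): o,d=ray(cam,uv); return o+d*(z-o[2])/d[2]
def tri(a,ua,b,ub):
    o1,d1=ray(a,ua);o2,d2=ray(b,ub)
    A=np.stack([d1,-d2],1);t=np.linalg.lstsq(A,o2-o1,rcond=None)[0]
    p,q=o1+d1*t[0],o2+d2*t[1]
    return (p+q)/2,np.linalg.norm(p-q)
E
python3 - <<'E'
from h import *
np.set_printoptions(precision=4,suppress=True)
for c in("side","top"):
    i=camera_info(c);print(c,i)
    im,d=camera(c);cv2.imwrite(f"pics/{c}0.png",im[:,:,::-1])
    for t in("shaker","end_stop","plate","plate_end","lever_grip","lever_pivot","clamp_foot","tube_rack","reagent_bottle","sample_jar","tip_box","pipette","beaker"):
        r=nets.place_of(c,t)[:1]
        for k in r:
            u=k["xy"];x=int(np.clip(u[0],0,639));y=int(np.clip(u[1],0,479))
            print(t,np.round(u,1),k["conf"],at(c,u,d[y,x]))
print(manip.get_obs())
E
```

```text
pics
side {'camera_matrix': array([[535.0935,   0.    , 318.2218],
       [  0.    , 535.0935, 240.2049],
       [  0.    ,   0.    ,   1.    ]]), 'k1': -0.11669870998061324, 'xyz': array([ 0.1442, -0.7349,  1.0967]), 'rotation': array([ 0.8997, -0.2605,  0.0925, -0.3377])}Traceback (most recent call last):
  File "<stdin>", line 10, in <module>
  File "h.py", line 10, in at
    def at(cam,uv,depth): o,d=ray(cam,uv); return o+d*depth
                              ~~~^^^^^^^^
  File "h.py", line 9, in ray
    return np.array(i["xyz"]),R@np.array([s[0],s[1],1])
                              ~^~~~~~~~~~~~~~~~~~~~~~~~
ValueError: matmul: Input operand 1 has a mismatch in its core dimension 0, with gufunc signature (n?,k),(k,m?)->(n?,m?) (size 3 is different from 4)
```

Rotation is a quaternion; fix.

```bash
sed -i 's/R=np.array(i\["rotation"\])/R=Rotation.from_quat(i["rotation"]).as_matrix()/; 1a from scipy.spatial.transform import Rotation' h.py
python3 - <<'E'
from h import *
np.set_printoptions(precision=4,suppress=True)
P={}
for c in("side","top"):
    im,d=camera(c);cv2.imwrite(f"pics/{c}0.png",im[:,:,::-1])
    print(c,camera_info(c)["xyz"])
    for t in("shaker","end_stop","plate","plate_end","lever_grip","lever_pivot","clamp_foot","tube_rack","reagent_bottle","sample_jar","tip_box","pipette","beaker"):
        for k in nets.place_of(c,t)[:1]:
            u=k["xy"];x=int(np.clip(u[0],0,639));y=int(np.clip(u[1],0,479))
            print(t,np.round(u,1),round(k["conf"],2),at(c,u,d[y,x])); P[c,t]=u
for (c,t) in P:
    if c=="side" and ("top",t) in P: print(t,*tri("side",P[c,t],"top",P["top",t]))
print(manip.get_obs())
E
```

```text
side [ 0.1442 -0.7349  1.0967]
shaker [316.5 299.2] 0.62 [ 0.4839 -0.1692  0.1437]
end_stop [310.4 254.8] 0.78 [ 0.5485 -0.0377  0.1173]
plate [322.7 286.9] 0.64 [ 0.5131 -0.1481  0.1426]
plate_end [332.7 299.8] 0.81 [ 0.5126 -0.1891  0.1433]
lever_grip [303.7 199.6] 0.76 [ 0.5506 -0.0129  0.279 ]
lever_pivot [301.4 228.2] 0.72 [ 0.5466 -0.0036  0.1805]
clamp_foot [319.3 243.7] 0.59 [ 0.5742 -0.0369  0.1408]
tube_rack [283.3 223.4] 0.68 [0.5739 0.1452 0.0456]
reagent_bottle [307.5 197. ] 0.54 [ 0.559  -0.0153  0.2845]
sample_jar [356.1 361.2] 0.63 [ 0.5067 -0.2946  0.0397]
tip_box [398.9 318.2] 0.71 [ 0.6385 -0.2712  0.0722]
pipette [355.5 474. ] 0.87 [ 0.3698 -0.4931  0.0256]
beaker [442.5 399.4] 0.66 [ 0.5866 -0.4804  0.0891]
top [ 0.3634 -0.0592  1.5166]
shaker [311.5 249.7] 0.65 [ 0.5233 -0.0834  0.1442]
end_stop [291.1 238.1] 0.94 [ 0.5429 -0.0389  0.2007]
plate_end [358.6 248.5] 0.62 [ 0.523  -0.1892  0.1483]
lever_grip [279.2 227.4] 0.57 [ 0.5753 -0.0117  0.1466]
lever_pivot [277.6 234.9] 0.64 [ 0.5581 -0.0079  0.1479]
clamp_foot [306.1 238.9] 0.66 [ 0.5385 -0.0712  0.2152]
tu
[... 817 characters left out ...]
082] 0.0020739951977011926
tip_box [ 0.6706 -0.2456  0.0132] 0.007216943411250987
pipette [ 0.3756 -0.484  -0.0115] 0.004318891667640888
beaker [ 0.612  -0.4628  0.0244] 0.0062113307122111105
{'clock': 1.5, 'joint_pos': array([-1.2426,  0.3322, -0.0647,  1.4601,  0.0216,  1.3499, -0.0885]), 'joint_velocities': array([ 0.0001, -0.0008,  0.0004, -0.0014, -0.0004,  0.0009, -0.0022]), 'tau': array([ -0.0002, -62.5225,   0.0489, -39.1821,   0.0165,   0.0019,
        -0.    ]), 'position': array([0.2148, 0.5869, 0.2313]), 'ee_rot': array([0.1745, 0.9847, 0.    , 0.    ]), 'ft_force': array([-0.5781,  0.7104,  0.6058]), 'torque': array([-0.0424,  0.0479, -0.047 ]), 'grip_width': 1.0010166219718721}
```

View pics/side0.png

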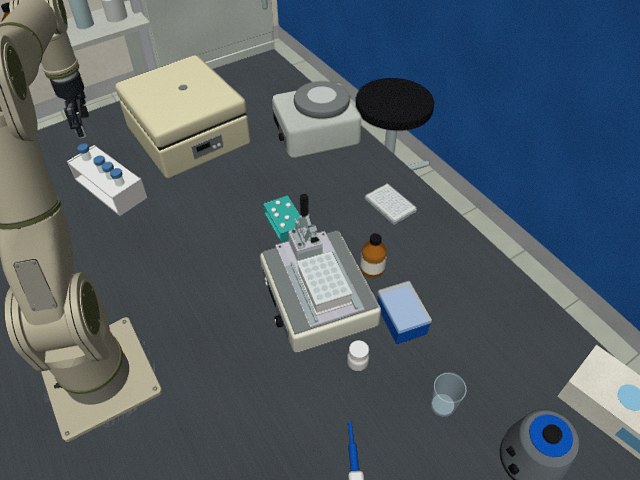

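View pics/top0.png

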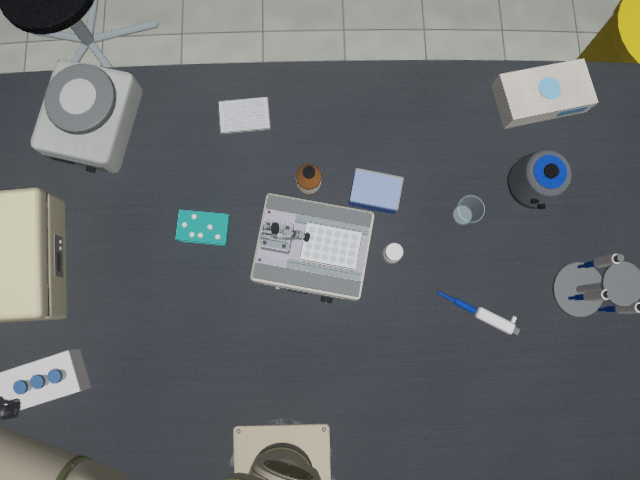

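Top view: the shaker is centred near (312,247) and turned about -8°. The plate's lid spans columns 302–364 and the black grip is at (275,229). The side view shows the handle upright, with its grip at (304,203). Next I'll fit the shaker and plate from depth.

```bash
cat >> h.py <<'E'
def cloud(cam):
    im,d=camera(cam);i=camera_info(cam);K=np.array(i["camera_matrix"]);R=Rotation.from_quat(i["rotation"]).as_matrix()
    g=np.mgrid[0:480,0:640][::-1].reshape(2,-1).T.astype(float)
    p=(g-K[:2,2])/K[0,0];r=np.linalg.norm(p,axis=1);q=r.copy()
    for _ in range(30): q=r/(1+i["k1"]*q*q)
    s=p*(q/np.maximum(r,1e-9))[:,None]
    W=np.array(i["xyz"])+(np.c_[s,np.ones(len(s))]*d.reshape(-1,1))@R.T
    return im,W.reshape(480,640,3),d
E
python3 - <<'E'
from h import *
np.set_printoptions(precision=4,suppress=True)
C={}
for c in("top","side"):
    im,W,d=cloud(c); z=W[...,2]
    box=(W[...,0]>.36)&(W[...,0]<.70)&(W[...,1]>-.26)&(W[...,1]<.1)&(d>0)
    def big(m):
        n,l,s,_=cv2.connectedComponentsWithStats(m.astype(np.uint8),connectivity=4); k=1+np.argmax(s[1:,4]); return l==k
    for nm,lo,hi in(("housing",.072,.3),("lid",.137,.155)):
        m=big(box&(z>lo)&(z<hi)); P=W[m]
        print(c,nm,m.sum(),np.median(P[:,2]),cv2.minAreaRect(P[:,:2].astype(np.float32)))
    # handle cloud
    m=box&(z>.215)&(z<.30); P=W[m]; print("high pts",len(P),P.min(0),P.max(0),np.median(P,0))
    if c=="top":
        cv2.imwrite("pics/crop.png",cv2.resize(im[185:305,240:400,::-1],(800,600),interpolation=cv2.INTER_CUBIC))
        # lid color
    if c=="side": cv2.imwrite("pics/crops.png",cv2.resize(im[185:345,250:400,::-1],(562,600),interpolation=cv2.INTER_CUBIC))
E
```

```text
top housing 10055 0.10025701921104191 ((0.5405007600784302, -0.08653047680854797), (0.26552778482437134, 0.21794863045215607), 78.2142105102539)
top lid 2090 0.1459389286850008 ((0.5329307913780212, -0.12660212814807892), (0.12834161520004272, 0.0861470103263855), 78.38449096679688)
high pts 248 [ 0.534  -0.0776  0.215 ] [0.5651 0.0025 0.2896] [ 0.5508 -0.0404  0.2333]
side housing 8972 0.09997664316413185 ((0.5371801257133484, -0.08984395861625671), (0.2619445025920868, 0.2159959375858307), 78.58429718017578)
side lid 1806 0.14414771968025136 ((0.5291360020637512, -0.12724004685878754), (0.13152265548706055, 0.08618110418319702), 78.12125396728516)
high pts 312 [ 0.5335 -0.0782  0.2151] [0.565  0.001  0.2861] [ 0.549  -0.0125  0.2367]
```

View pics/crop.png

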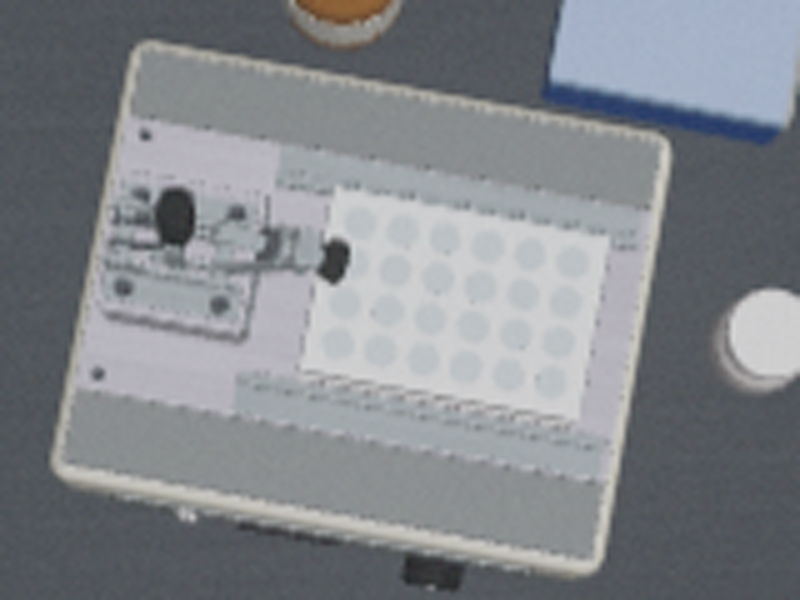

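View pics/crops.png

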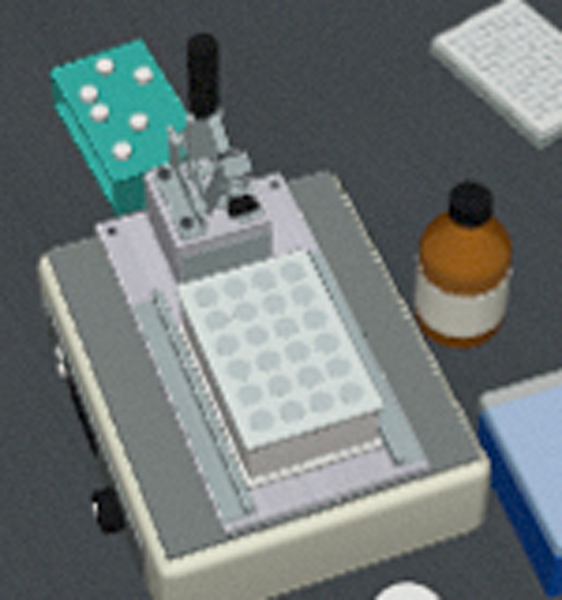

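The fits agree: shaker at about (0.539,-0.088) with its +y at 78.3°, the plate 26 mm short of home, and the handle on x≈0. Next: raise the tool, shut the fingers, and turn tool x onto the shaker's +y.

Call:
apply_moves(
  commands=[
    [0, 0, -0.035, 0, 1],
    [0, 0, -0.035, 7, 1],
    [0, 0, -0.035, 7, 1],
    [0, 0, -0.02, 7, 1],
    [0, 0, 0, 7, 1],
  ],
  squeeze=20,
)

```text
clock: 2.02
position: [0.2144, 0.5853, 0.359]
ee_rot: [0.412, 0.911, -0.003, 0.0]
ft_force: [0.3, 0.8, -0.1]
grip_width: 0.3
```

Call:
apply_moves(
  commands=[
    [0, 0, 0, 7, 1],
    [0, 0, 0, 7, 1],
    [0, 0, 0, 7, 1],
    [0, 0, 0, 7, 1],
    [0, 0, 0, 7, 1],
  ],
)

```text
clock: 2.43
position: [0.2146, 0.5862, 0.3627]
ee_rot: [0.672, 0.741, -0.0, -0.0]
ft_force: [0.5, -0.1, -0.9]
grip_width: 0.001
```

Call:
apply_moves(
  commands=[
    [0, 0, 0, 7, 1],
    [0, 0, 0, 7, 1],
    [0, 0, 0, 7, 1],
    [0, 0, 0, 0, 1],
  ],
)

```text
clock: 2.77
position: [0.2145, 0.5862, 0.3629]
ee_rot: [0.8, 0.6, -0.0, -0.0]
ft_force: [-0.5, -0.3, 0.5]
grip_width: 0.004
```

```bash
cat >> h.py <<'E'
S0=np.array([.539,-.088]);A=np.radians(78.3);YD=np.array([np.cos(A),np.sin(A)]);XD=np.array([np.sin(A),-np.cos(A)])
def ss(p): d=np.array(p[:2])-S0; return np.array([d@XD,d@YD,p[2]])
def show(tgt=None):
    o=manip.get_obs();R=Rotation.from_quat(o["ee_rot"]).as_matrix();p=o["position"]
    print("t",round(o["clock"],2),"p",p.round(4),"shaker",ss(p).round(4),"toolx deg",np.degrees(np.arctan2(R[1,0],R[0,0])).round(2),"tilt",R[:,2].round(3),"F",o["ft_force"].round(2),"w",round(o["grip_width"],3))
    if tgt is not None:
        w=np.r_[S0+XD*tgt[0]+YD*tgt[1],tgt[2]]; print("tgt",w,"tool shift",(R.T@(w-p)).round(4))
E
python3 -c "
from h import *
show([0,-.15,.34])"
```

```text
t 2.77 p [0.2145 0.5862 0.3629] shaker [-0.4545  0.5944  0.3629] toolx deg 73.73 tilt [-0.001 -0.    -1.   ] F [-0.54 -0.28  0.53] w 0.004
tgt [ 0.50858191 -0.23488342  0.34      ] tool shift [-0.7059  0.5123  0.0228]
```

Call:
apply_moves(
  commands=[
    [0, 0, 0, -4.6, 1],
    [-0.02, 0.035, 0, 0, 1],
    [-0.02, 0.035, 0, 0, 1],
    [-0.02, 0.035, 0, 0, 1],
    [-0.02, 0.035, 0, 0, 1],
  ],
)

```text
clock: 3.18
position: [0.3305, 0.4852, 0.3604]
ee_rot: [0.761, 0.649, -0.002, -0.002]
ft_force: [1.0, 0.6, 0.8]
grip_width: -0.001
```

Call:
apply_moves(
  commands=[
    [-0.03, 0.028, 0, 0, 1],
    [-0.03, 0.028, 0, 0, 1],
    [-0.03, 0.028, 0, 0, 1],
    [-0.03, 0.028, 0, 0, 1],
    [-0.03, 0.028, 0, 0, 1],
  ],
)

```text
clock: 3.6
position: [0.4486, 0.3127, 0.3596]
ee_rot: [0.753, 0.658, -0.002, -0.002]
ft_force: [0.2, 0.1, 1.1]
grip_width: 0.002
```

Call:
apply_moves(
  commands=[
    [-0.035, 0.02, 0, 0, 1],
    [-0.035, 0.02, 0, 0, 1],
    [-0.035, 0.02, 0, 0, 1],
    [-0.035, 0.02, 0, 0, 1],
    [-0.035, 0.02, 0, 0, 1],
  ],
)

```text
clock: 4.02
position: [0.5277, 0.12, 0.3599]
ee_rot: [0.745, 0.667, -0.0, -0.001]
ft_force: [1.0, 1.1, 0.4]
grip_width: 0.002
```

```bash
python3 -c "
from h import *
show([0,-.15,.34])"
```

```text
t 4.02 p [0.5277 0.12   0.3599] shaker [-0.0532  0.2014  0.3599] toolx deg 83.66 tilt [-0.002  0.002 -1.   ] F [0.96 1.1  0.4 ] w 0.002
tgt [ 0.50858191 -0.23488342  0.34      ] tool shift [-0.3548  0.0202  0.0193]
```

Call:
apply_moves(
  commands=[
    [-0.035, 0.002, 0, 1.5, 1],
    [-0.035, 0.002, 0, 1.5, 1],
    [-0.035, 0.003, 0, 1.5, 1],
    [-0.035, 0.003, 0, 1.5, 1],
    [-0.035, 0.003, 0, 0, 1],
  ],
)

```text
clock: 4.43
position: [0.5139, -0.0654, 0.3596]
ee_rot: [0.774, 0.633, -0.0, -0.0]
ft_force: [0.3, 0.5, -0.5]
grip_width: -0.001
```

Call:
apply_moves(
  commands=[
    [-0.035, 0.004, 0, 0, 1],
    [-0.035, 0.004, 0, 0, 1],
    [-0.035, 0.004, 0, 0, 1],
    [-0.035, 0.004, 0, 0, 1],
    [0, 0, 0, 0, 1],
  ],
)

```text
clock: 4.85
position: [0.498, -0.2206, 0.3614]
ee_rot: [0.769, 0.639, 0.001, 0.001]
ft_force: [-0.5, -1.2, 0.4]
grip_width: -0.002
```

```bash
python3 -c "
from h import *
show([0,-.15,.122])"
```

```text
t 4.85 p [ 0.498  -0.2206  0.3614] shaker [-0.0132 -0.1381  0.3614] toolx deg 79.45 tilt [ 0.003 -0.001 -1.   ] F [-0.55 -1.24  0.41] w -0.002
tgt [ 0.50858191 -0.23488342  0.122     ] tool shift [-0.012   0.0123  0.2394]
```

Call:
apply_moves(
  commands=[
    [-0.012, 0.013, 0.01, 1.1, 1],
    [0, 0, 0.04, 0, 1],
    [0, 0, 0.04, 0, 1],
    [0, 0, 0.04, 0, 1],
    [0, 0, 0.04, 0, 1],
  ],
)

```text
clock: 5.27
position: [0.5135, -0.2428, 0.1954]
ee_rot: [0.771, 0.637, 0.006, 0.009]
ft_force: [0.8, 0.7, 0.2]
grip_width: -0.0
```

Call:
apply_moves(
  commands=[
    [0, 0, 0.03, 0, 1],
    [0, 0, 0.02, 0, 1],
    [0, 0, 0, 0, 1],
  ],
)

```text
clock: 5.52
position: [0.5101, -0.2409, 0.1354]
ee_rot: [0.766, 0.642, 0.003, 0.005]
ft_force: [-0.6, 0.5, 0.1]
grip_width: -0.002
```

Run:
```python
from h import *
show([0,-.115,.122])
im,d=camera("side");cv2.imwrite("pics/s2.png",cv2.resize(im[185:365,250:420,::-1],(566,600)))
```

```text
t 5.52 p [ 0.5101 -0.2409  0.1354] shaker [ 0.0027 -0.1556  0.1354] toolx deg 79.94 tilt [ 0.011 -0.004 -1.   ] F [-0.63  0.47  0.06] w -0.002
tgt [ 0.51567946 -0.20061062  0.122     ] tool shift [ 0.0407 -0.0017  0.0133]
```

View pics/s2.png

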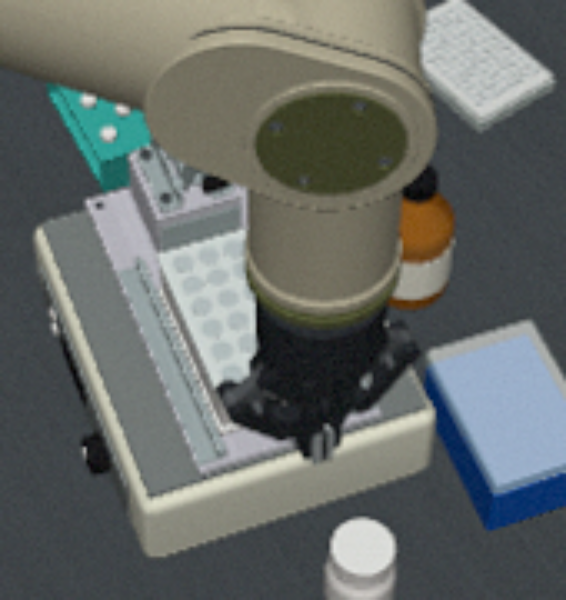

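The view shows the shut fingertips centred on the plate's free end, with the clamp clear of them. Next I'll lower to 0.122 and approach.

Call:
apply_moves(
  commands=[
    [0, 0, 0.013, 0.8, 1],
    [0.01, -0.002, 0, 0.8, 1],
    [0.012, 0, 0, 0, 1],
    [0.01, 0, 0, 0, 1],
    [0.005, 0, 0, 0, 1],
  ],
)

```text
clock: 5.98
position: [0.52, -0.2052, 0.1294]
ee_rot: [0.774, 0.633, 0.006, 0.009]
ft_force: [-0.3, 0.8, -0.1]
grip_width: 0.002
```

```bash
python3 -c "
from h import *
show([0,-.089,.122])"
```

```text
t 5.98 p [ 0.52   -0.2052  0.1294] shaker [ 0.0052 -0.1186  0.1294] toolx deg 78.49 tilt [ 0.021 -0.007 -1.   ] F [-0.26  0.82 -0.12] w 0.002
tgt [ 0.52095193 -0.17515083  0.122     ] tool shift [ 0.0297 -0.0052  0.0072]
```

Call:
apply_moves(
  commands=[
    [0.0, -0.005, 0.008, 0, 1],
    [0.007, 0, 0, 0, 1],
    [0.007, 0, 0, 0, 1],
    [0.005, 0, 0, 0, 1],
    [0.003, 0, 0, 0, 1],
  ],
)

```text
clock: 6.4
position: [0.521, -0.1801, 0.1223]
ee_rot: [0.773, 0.634, 0.007, 0.011]
ft_force: [0.3, -0.5, 0.1]
grip_width: 0.001
```

```bash
python3 -c "
from h import *
show([0,-.089,.122])"
```

```text
t 6.4 p [ 0.521  -0.1801  0.1223] shaker [ 0.0011 -0.0939  0.1223] toolx deg 78.68 tilt [ 0.025 -0.007 -1.   ] F [ 0.27 -0.53  0.07] w 0.001
tgt [ 0.52095193 -0.17515083  0.122     ] tool shift [ 0.0049 -0.001   0.0002]
```

Call:
apply_moves(
  commands=[
    [0.003, 0, 0, 0, 1],
    [0.003, 0, 0, 0, 1],
    [0.003, 0, 0, 0, 1],
  ],
)

```text
clock: 6.65
position: [0.5224, -0.1725, 0.1225]
ee_rot: [0.774, 0.633, 0.006, 0.012]
ft_force: [-4.1, -14.8, 4.3]
grip_width: 0.001
```

Run:
```python
from h import *
show([0,-.089,.122])
for c in("top","side"):
    im,W,d=cloud(c); P=W[(d>0)&(W[...,2]>.138)&(W[...,2]<.152)]
    s=(P[:,:2]-S0); x=s@XD;y=s@YD
    k=(abs(x)<.05)&(y>-.125)&(y<.06)
    # lid edge on +y end in strips, away from clamp (|x|>20mm, clear of 64mm block too)
    for lo,hi in((-.042,-.034),(.034,.042)):
        q=y[k&(x>lo)&(x<hi)]; print(c,lo,len(q),np.percentile(q,[2,98]).round(4) if len(q) else "")
```

```text
t 6.65 p [ 0.5224 -0.1725  0.1225] shaker [ 0.0009 -0.0861  0.1225] toolx deg 78.62 tilt [ 0.024 -0.01  -1.   ] F [ -4.06 -14.75   4.27] w 0.001
tgt [ 0.52095193 -0.17515083  0.122     ] tool shift [-0.0029 -0.001   0.0005]
top -0.042 116 [-0.0241  0.0501]
top 0.034 139 [-0.0359  0.05  ]
side -0.042 108 [-0.075   0.0489]
side 0.034 1 [-0.063 -0.063]
```

Push force jumped to 15 N and the lid's +y edge measures 50 mm, so the plate is home. Next I'll hold briefly, back off and rise.

Call:
apply_moves(
  commands=[
    [0, 0, 0, 0, 1],
    [0, 0, 0, 0, 1],
    [-0.015, 0, 0, 0, 1],
    [-0.02, 0, 0, 0, 1],
    [0, 0, -0.03, 0, 1],
  ],
)

```text
clock: 7.17
position: [0.5127, -0.205, 0.1488]
ee_rot: [0.773, 0.634, 0.004, 0.009]
ft_force: [-0.5, 0.0, -0.2]
grip_width: -0.0
```

Call:
apply_moves(
  commands=[
    [0, 0, -0.04, 0, 1],
    [0, 0, -0.04, 0, 1],
    [0, 0, -0.04, 0, 1],
    [0, 0, -0.04, 0, 1],
    [0, 0, -0.01, 0, 1],
  ],
)

```text
clock: 7.58
position: [0.5083, -0.2035, 0.3272]
ee_rot: [0.774, 0.633, 0.004, 0.007]
ft_force: [-0.0, -0.3, 0.0]
grip_width: -0.0
```

Run:
```python
from h import *
show([0,.04,.36])
np.set_printoptions(precision=4,suppress=True)
U={}
for c in("top","side"):
    im,W,d=cloud(c); P=W[(d>0)&(W[...,2]>.138)&(W[...,2]<.30)]
    if c=="side":cv2.imwrite("pics/s3.png",cv2.resize(im[185:365,250:420,::-1],(566,600)))
    S=np.c_[(P[:,:2]-S0)@XD,(P[:,:2]-S0)@YD,P[:,2]]
    q=S[(S[:,2]<.152)&(abs(S[:,0])<.042)&(abs(S[:,0])>.034)&(S[:,1]<.06)&(S[:,1]>-.125)]
    print(c,"lid y",np.percentile(q[:,1],[1,99]))
    for lo in np.arange(.16,.30,.015):
        q=S[(S[:,2]>lo)&(S[:,2]<lo+.015)&(abs(S[:,0])<.03)&(S[:,1]>-.03)&(S[:,1]<.15)]
        if len(q)>3: print(c,lo.round(3),len(q),"y",np.percentile(q[:,1],[3,50,97]),"x",np.percentile(q[:,0],[3,50,97]))
    for t in("lever_grip","lever_pivot","clamp_foot"):
        for k in nets.place_of(c,t)[:1]: U[c,t]=k["xy"];print(c,t,k["conf"])
for t in("lever_grip","lever_pivot","clamp_foot"):
    if("top",t)in U and("side",t)in U:
        p,e=tri("side",U["side",t],"top",U["top",t]);print(t,ss(p),e)
```

```text
t 7.58 p [ 0.5083 -0.2035  0.3272] shaker [-0.0067 -0.1193  0.3272] toolx deg 78.6 tilt [ 0.015 -0.007 -1.   ] F [-0.04 -0.28  0.02] w -0.0
tgt [ 0.54711149 -0.04883109  0.36      ] tool shift [ 0.1591  0.0081 -0.0332]
top lid y [-0.0743  0.0506]
top 0.16 97 y [0.058  0.074  0.1123] x [-0.0123 -0.0054  0.0154]
top 0.175 100 y [0.0604 0.1082 0.1178] x [-0.0115 -0.0012  0.0161]
top 0.19 27 y [0.04   0.0825 0.0975] x [-0.0088 -0.0054 -0.0001]
top 0.205 56 y [0.0121 0.0187 0.0843] x [-0.0082 -0.0005  0.01  ]
top 0.22 111 y [0.0235 0.0426 0.0851] x [-0.007   0.0008  0.0097]
top 0.235 41 y [0.023  0.0334 0.0877] x [-0.0059  0.0006  0.0086]
top 0.25 7 y [0.077  0.082  0.0881] x [-0.0072 -0.0052 -0.0002]
top 0.265 12 y [0.076  0.08   0.0901] x [-0.007  -0.0043  0.0027]
top 0.28 53 y [0.0771 0.0832 0.0894] x [-0.0063  0.0015  0.0091]
top lever_grip 0.62
top lever_pivot 0.66
top clamp_foot 0.49
side lid y [-0.0763  0.0477]
side 0.16 55 y [0.0555 0.0758 0.1101] x [-0.0162 -0.0122 -0.0078]
side 0.175 27 y [0.0512 0.1065 0.1153] x [-0.0169 -0.0132 -0.0076]
side 0.19 24 y [0.0185 0.083  0.0961] x [-0.0127 -0.0068  0.0024]
side 0.205 34 y [0.0144 0.0826 0.0851] x [-0.0123 -0.0067  0.0095]
side 0.22 46 y [0.0369 0.0777 0.0834] x [-0.0097 -0.0024  0.0062]
side 0.235 46 y [0.0568 0.0778 0.0847] x [-0.0102 -0.003   0.0074]
side 0.25 38 y [0.0754 0.0777 0.0844] x [-0.0105 -0.0039  0.0062]
side 0.265 41 y [0.0743 0.0774 0.0833] x [-0.0103 -0.0034  0.0044]
side 0.28 36 y [0.0761 0.0807 0.0884] x [-0.0089 -0.0024  0.0058]
side lever_grip 0.8
side lever_pivot 0.59
lever_grip [-0.0013  0.086   0.2727] 0.0015526553749913821
lever_pivot [-0.037  -0.2284  0.5482] 0.13848681296303783
```

The handle is upright with its plate-side face at y≈75 mm (shaker frame) and its top at about 0.287. The raised bar and foot stay below 0.25. Next I'll go above the bar, just on the plate side of the handle.

Call:
apply_moves(
  commands=[
    [0.02, 0.005, -0.015, 0, 1],
    [0.035, 0.003, -0.01, 0, 1],
    [0.035, 0, 0, 0, 1],
    [0.035, 0, 0, 0, 1],
    [0.02, 0, 0, 0, 1],
  ],
)

```text
clock: 8.4
position: [0.5414, -0.0635, 0.3412]
ee_rot: [0.778, 0.628, -0.003, 0.003]
ft_force: [-0.6, -0.3, 0.3]
grip_width: 0.0
```

Call:
apply_moves(
  commands=[
    [0, 0, 0, 0, 1],
  ],
)

```text
clock: 8.48
position: [0.542, -0.0582, 0.34]
ee_rot: [0.776, 0.631, -0.003, 0.002]
ft_force: [-0.3, -0.2, 0.2]
grip_width: -0.002
```

```bash
python3 -c "
from h import *
show([0,.048,.263])"
```

```text
t 8.48 p [ 0.542  -0.0582  0.34  ] shaker [-0.0031  0.0297  0.34  ] toolx deg 78.18 tilt [-0.002 -0.007 -1.   ] F [-0.35 -0.18  0.21] w -0.002
tgt [ 0.54873379 -0.04099731  0.263     ] tool shift [0.0188 0.0031 0.0768]
```

Call:
apply_moves(
  commands=[
    [0.01, 0.003, 0.025, 0, 1],
    [0.004, 0, 0.025, 0, 1],
    [0, 0, 0.02, 0, 1],
    [0, 0, 0.006, 0, 1],
    [0, 0, 0, 0, 1],
  ],
)

```text
clock: 8.9
position: [0.5472, -0.0451, 0.2587]
ee_rot: [0.775, 0.631, -0.005, 0.002]
ft_force: [0.1, -0.5, 1.3]
grip_width: -0.002
```

Run:
```python
from h import *
show([0,.062,.261])
im,d=camera("side");cv2.imwrite("pics/s4.png",cv2.resize(im[150:310,230:400,::-1],(637,600)))
```

```text
t 8.9 p [ 0.5472 -0.0451  0.2587] shaker [-0.0007  0.0437  0.2587] toolx deg 78.32 tilt [-0.005 -0.009 -1.   ] F [ 0.09 -0.53  1.27] w -0.002
tgt [ 0.55157281 -0.02728819  0.261     ] tool shift [ 0.0183  0.0007 -0.0025]
```

View pics/s4.png

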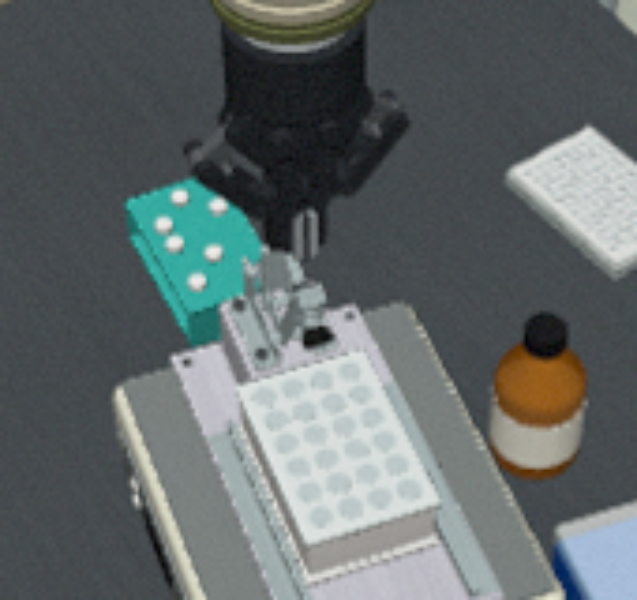

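The picture shows the shut fingers just above the clamp bar, in line with the handle. Pushing begins.

Call:
apply_moves(
  commands=[
    [0.008, 0, -0.002, 0, 1],
    [0.012, 0, 0, 0, 1],
    [0.012, 0, 0, 0, 1],
    [0.012, 0, 0.001, 0, 1],
    [0.012, 0, 0.003, 0, 1],
  ],
)

```text
clock: 9.37
position: [0.5614, 0.0101, 0.2623]
ee_rot: [0.778, 0.629, -0.002, 0.004]
ft_force: [-0.0, -0.6, 1.1]
grip_width: -0.001
```

```bash
python3 -c "
from h import *
show([0,.112,.249])"
```

```text
t 9.37 p [0.5614 0.0101 0.2623] shaker [0.0021 0.1006 0.2623] toolx deg 77.92 tilt [ 0.002 -0.008 -1.   ] F [-0.04 -0.63  1.06] w -0.001
tgt [0.56171218 0.02167295 0.249     ] tool shift [ 0.0114 -0.0022  0.0132]
```

Call:
apply_moves(
  commands=[
    [0.008, -0.002, 0.01, 0, 1],
    [0.01, 0, 0.01, 0, 1],
    [0.01, 0, 0.008, 0, 1],
    [0.008, 0, 0.008, 0, 1],
  ],
)

```text
clock: 9.7
position: [0.5684, 0.0519, 0.2237]
ee_rot: [0.776, 0.63, -0.001, 0.005]
ft_force: [-1.2, -6.3, 5.3]
grip_width: -0.002
```

Run:
```python
from h import *
show([0,.149,.218])
im,d=camera("side");cv2.imwrite("pics/s5.png",cv2.resize(im[150:310,230:400,::-1],(637,600)))
```

```text
t 9.7 p [0.5684 0.0519 0.2237] shaker [0.0005 0.1429 0.2237] toolx deg 78.13 tilt [ 0.004 -0.008 -1.   ] F [-1.22 -6.27  5.26] w -0.002
tgt [0.56921531 0.0579042  0.218     ] tool shift [ 0.0061 -0.0005  0.0057]
```

View pics/s5.png

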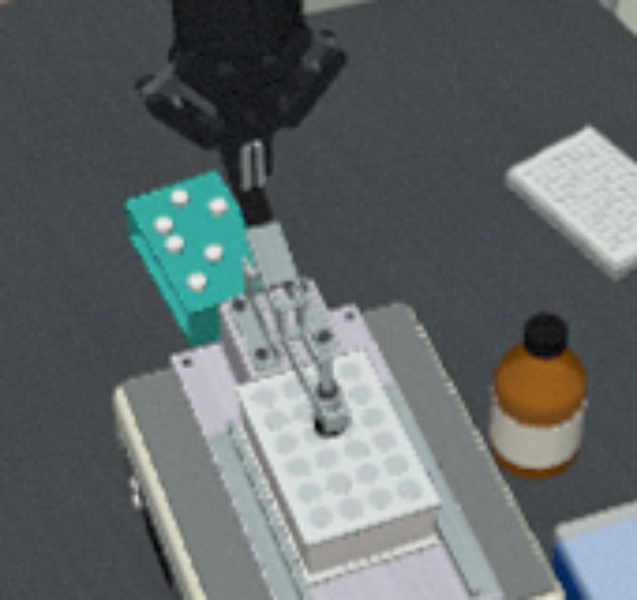

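The finger is pushing on the black grip, the foot has reached the lid and resistance is about 8 N. I'll continue down the arc.

Call:
apply_moves(
  commands=[
    [0.008, 0, 0.009, 0, 1],
    [0.007, 0, 0.01, 0, 1],
    [0.005, 0, 0.011, 0, 1],
    [0.004, 0, 0.012, 0, 1],
  ],
)

```text
clock: 10.08
position: [0.5741, 0.0763, 0.1779]
ee_rot: [0.777, 0.63, -0.001, 0.005]
ft_force: [-2.4, -5.7, 11.9]
grip_width: -0.001
```

Run:
```python
from h import *
show([0,.165,.175])
im,d=camera("side");cv2.imwrite("pics/s6.png",cv2.resize(im[150:310,230:400,::-1],(637,600)))
```

```text
t 10.08 p [0.5741 0.0763 0.1779] shaker [0.0011 0.168  0.1779] toolx deg 78.1 tilt [ 0.004 -0.009 -1.   ] F [-2.38 -5.71 11.92] w -0.001
tgt [0.5724599  0.07357176 0.175     ] tool shift [-0.0029 -0.0011  0.0029]
```

View pics/s6.png

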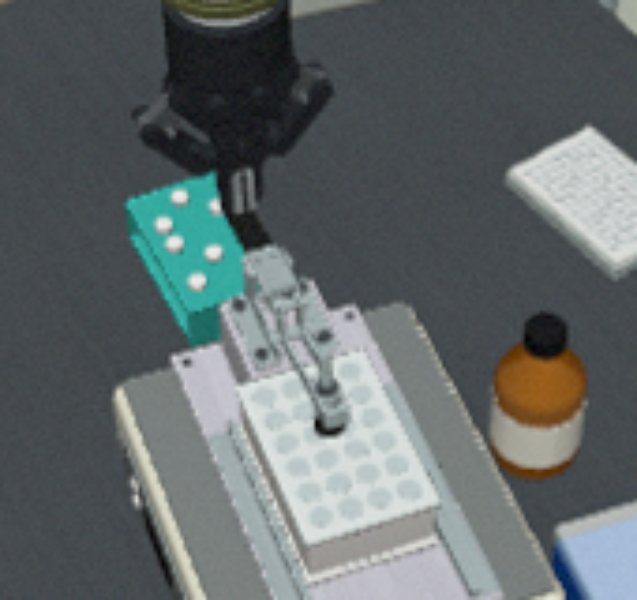

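Call:
apply_moves(
  commands=[
    [0, 0, 0.004, 0, 1],
    [0, 0, 0.004, 0, 1],
  ],
)

```text
clock: 10.3
position: [0.5746, 0.0769, 0.1685]
ee_rot: [0.776, 0.63, -0.001, 0.005]
ft_force: [-5.9, 0.4, 12.1]
grip_width: 0.0
```

```bash
python3 -c "
from h import *
show()"
```

```text
t 10.3 p [0.5746 0.0769 0.1685] shaker [0.0014 0.1687 0.1685] toolx deg 78.12 tilt [ 0.004 -0.009 -1.   ] F [-5.92  0.36 12.11] w 0.0
```

Run:
```python
from h import *
np.set_printoptions(precision=4,suppress=True)
show()
for c in("side","top"):
    im,W,d=cloud(c)
    if c=="side": cv2.imwrite("pics/s7.png",cv2.resize(im[190:260,270:340,::-1],(600,600),interpolation=cv2.INTER_CUBIC))
    P=W[(d>0)];S=np.c_[(P[:,:2]-S0)@XD,(P[:,:2]-S0)@YD,P[:,2]]
    for lo in np.arange(.07,.20,.01):
        q=S[(S[:,1]>lo)&(S[:,1]<lo+.01)&(abs(S[:,0])<.012)&(S[:,2]>.12)&(S[:,2]<.3)]
        if len(q)>2: print(c,lo.round(3),len(q),"z",np.percentile(q[:,2],[5,50,95]),"x",np.percentile(q[:,0],[5,95]))
```

```text
t 10.3 p [0.5746 0.0769 0.1685] shaker [0.0014 0.1687 0.1685] toolx deg 78.12 tilt [ 0.004 -0.009 -1.   ] F [-5.92  0.36 12.11] w 0.0
side 0.07 36 z [0.1447 0.1812 0.1873] x [-0.0113  0.0102]
side 0.08 41 z [0.1457 0.1764 0.1831] x [-0.0117  0.0083]
side 0.09 41 z [0.1421 0.1776 0.1824] x [-0.0103  0.0093]
side 0.1 36 z [0.1454 0.1775 0.1815] x [-0.01    0.0107]
side 0.11 23 z [0.174  0.1775 0.1825] x [-0.0086  0.0114]
side 0.12 24 z [0.1717 0.1736 0.1769] x [-0.0096  0.006 ]
side 0.13 27 z [0.1688 0.1729 0.2991] x [-0.0104  0.0079]
side 0.14 35 z [0.1669 0.2403 0.2732] x [-0.0106  0.0099]
side 0.15 248 z [0.1694 0.2231 0.2711] x [-0.0104  0.0103]
side 0.16 56 z [0.1652 0.1958 0.2574] x [-0.011   0.0094]
side 0.17 13 z [0.1565 0.215  0.2246] x [-0.0098  0.0067]
top 0.07 54 z [0.1529 0.1843 0.1904] x [-0.0111  0.011 ]
top 0.08 59 z [0.1429 0.1623 0.1833] x [-0.011   0.0109]
top 0.09 52 z [0.1609 0.18   0.1839] x [-0.0112  0.0104]
top 0.1 54 z [0.1567 0.1791 0.1845] x [-0.0117  0.01  ]
top 0.11 47 z [0.1726 0.1784 0.1844] x [-0.0116  0.0102]
top 0.12 39 z [0.1702 0.1735 0.1782] x [-0.0075  0.0109]
top 0.13 37 z [0.1698 0.1752 0.1794] x [-0.0061  0.0094]
top 0.14 24 z [0.1654 0.1725 0.1778] x [-0.0057  0.0108]
```

View pics/s7.png

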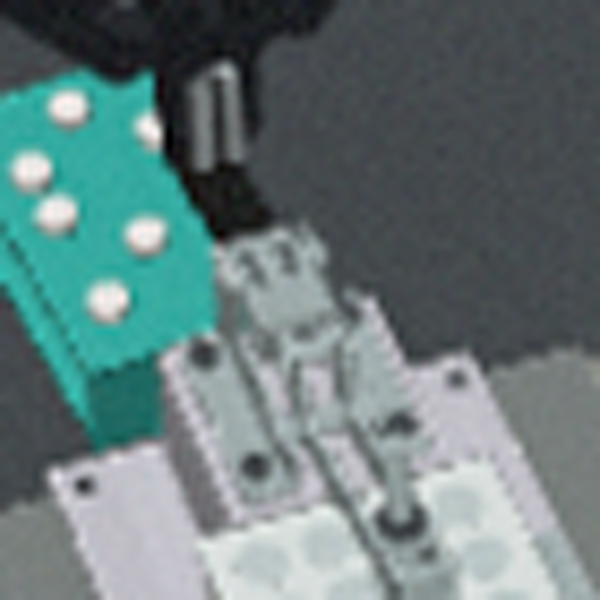

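The handle is level, sloping down slightly from 0.178 to 0.172. I'll lift off and check that it stays.

Call:
apply_moves(
  commands=[
    [0, 0, -0.01, 0, 1],
    [0, 0, -0.03, 0, 1],
    [0, 0, -0.04, 0, 1],
    [0, 0, -0.04, 0, 1],
    [0, 0, -0.02, 0, 1],
  ],
)

```text
clock: 10.82
position: [0.5714, 0.0777, 0.3061]
ee_rot: [0.777, 0.63, -0.006, 0.003]
ft_force: [0.8, 0.4, -0.4]
grip_width: 0.002
```

Run:
```python
from h import *
np.set_printoptions(precision=4,suppress=True)
show()
for c in("side","top"):
    im,W,d=cloud(c)
    if c=="side": cv2.imwrite("pics/s8.png",cv2.resize(im[150:310,230:400,::-1],(637,600)))
    P=W[(d>0)];S=np.c_[(P[:,:2]-S0)@XD,(P[:,:2]-S0)@YD,P[:,2]]
    for lo in np.arange(.09,.21,.01):
        q=S[(S[:,1]>lo)&(S[:,1]<lo+.01)&(abs(S[:,0])<.010)&(S[:,2]>.12)&(S[:,2]<.26)]
        if len(q)>2: print(c,lo.round(3),len(q),"z",np.percentile(q[:,2],[5,50,95]))
    q=S[(S[:,2]<.152)&(S[:,2]>.138)&(abs(S[:,0])<.042)&(abs(S[:,0])>.034)&(S[:,1]<.06)&(S[:,1]>-.125)]
    print(c,"lid y",np.percentile(q[:,1],[1,99]),"z",np.median(q[:,2]))
    for t in("lever_grip","clamp_foot"):
        for k in nets.place_of(c,t)[:1]:
            u=k["xy"];print(t,k["conf"],ss(at(c,u,d[int(u[1]),int(u[0])])))
```

```text
t 10.82 p [0.5714 0.0777 0.3061] shaker [-0.0018  0.1688  0.3061] toolx deg 78.04 tilt [-0.006 -0.012 -1.   ] F [ 0.85  0.38 -0.43] w 0.002
side 0.09 36 z [0.1431 0.1831 0.1854]
side 0.1 31 z [0.1443 0.1817 0.1845]
side 0.11 28 z [0.1576 0.1812 0.1843]
side 0.12 25 z [0.1771 0.1822 0.1865]
side 0.13 23 z [0.1765 0.1834 0.1859]
side 0.14 19 z [0.1795 0.1825 0.1865]
side 0.15 25 z [0.1751 0.1822 0.1849]
side 0.16 21 z [0.1738 0.1821 0.1843]
side 0.17 20 z [0.1778 0.1802 0.1829]
side 0.18 8 z [0.1789 0.1818 0.1833]
side lid y [-0.0766  0.0482] z 0.14400202433580372
lever_grip 0.79 [-0.0027  0.1585  0.1807]
clamp_foot 0.53 [-0.0043 -0.0196  0.1731]
top 0.09 46 z [0.1616 0.1845 0.1897]
top 0.1 44 z [0.1791 0.1838 0.1872]
top 0.11 39 z [0.1782 0.1843 0.1875]
top 0.12 39 z [0.1796 0.1838 0.1871]
top 0.13 35 z [0.1808 0.1863 0.191 ]
top 0.14 34 z [0.1772 0.1832 0.1891]
top 0.15 33 z [0.1791 0.1845 0.1887]
top lid y [-0.0745  0.0498] z 0.14542824008156274
clamp_foot 0.53 [-0.0011  0.0017  0.1801]
```

View pics/s8.png

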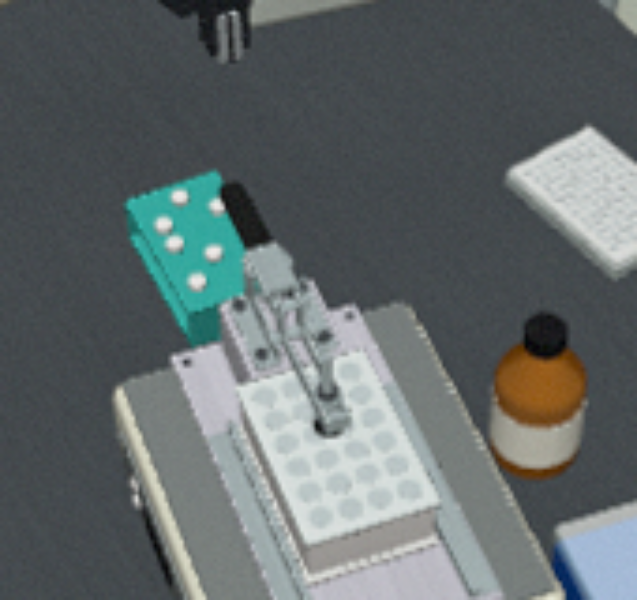

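The handle stays level with its upper face at about 0.184, where the text's locked height puts it. The foot is on the lid, the plate's lid edge is at 50 mm, and the tool is clear. I'm handing in.

```bash
python3 -c "
from h import *
print(workorder.hand_in()); show()"
```

```text
the job is handed in; nothing more can be done
None
the job is handed in; nothing more can be done
```

I pushed the plate home with the shut fingertips, then pushed the clamp handle over into lock, and handed the job in at about 11 s of the 45 s allowed.

- **Plate home:** the push force rose to about 15 N at the stop. The lid's clamp-side edge then measured 50 mm along the shaker from the top view, which is fully home. The last check after locking gave the same from the top (49.8 mm). The side view read about 2 mm less (48.2 mm), which is within the calibration error.
- **Handle locked:** after I lifted off, the handle stayed level with its upper face at about 0.182–0.185 m. The locked height in the text works out to about 0.1855 m. While I was pressing at about 12 N the handle sat several mm lower, and it came back level on release.
- **Foot and tool:** the last picture shows the foot seated on the lid. The tool was about 120 mm above the handle and reading no real force.
- **Not confirmed:** the foot's holding force could not be measured directly, so I inferred it from the locked handle. The network's positions for the foot were inconsistent between the two cameras, so I did not use them.
- **Bystanders:** the arm stayed clear of them on its planned path, and those in the last picture looked unmoved. I did not measure their positions again.

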